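# Set a glass column on its sloping rest

### The arm

A 6-joint arm with a two-finger parallel gripper is mounted at the origin on the work surface. World frame = base frame: x ahead of the robot, y to its left, z up, the work surface at z = 0. Lengths are in mm, angles in rad, forces in N, time in s.
With the tool pointing down it reaches from about 400 to 925 mm from the base axis. Payload 12.5 kg.
Tool frame: the origin (TCP) lies between the finger pads; the fingertips stand 19 mm ahead of it and the grasp point (between the pads) is the TCP (env.tips_ahead is the distance from the TCP to the fingertips, in mm); z points along the fingers, y is the line along which they close (so a half turn about z gives the same grasp; the last joint's range is limited). The gripper opens to 95 mm and grips with 3 to 60 N. Pads are 20 mm wide; open, the fingers measure 119 mm over their backs; the gripper's body (75 mm by 180 mm) begins 59 mm behind the grasp point.
Start: joints at [-1.292, 0.491, 1.559, -0, 1.092, -0.106], TCP at [234.632, -579.303, 233.661] pointing down, gripper open.
Joint ranges: [-3.1, 3.1], [-0.84, 2.19], [0.05, 2.79], [-1.13, 4.28], [0.06, 2.93], [-2.69, 2.69]. Speed limits (rad/s): [2.22, 2.22, 2.79, 3.14, 3.14, 3.14].

### API

Orientations are given as [roll, pitch, yaw] about the fixed x, y, z axes, in that order (R = Rz(yaw) Ry(pitch) Rx(roll)).
In Python, from cell import env gives the robot as it stands.
- The arm moves only by the shell command python3 -m crank 'ROWS'. ROWS is JSON, a list of rows, each a list of 5 numbers: the shift along the tool's x, y, z in mm, then the turn about the tool's z in degrees, then the finger opening in mm, from 0 to 95.1. In form: [[dx, dy, dz, yaw, grip], ...]. A call has 1 to 10 rows; each row is the pose to reach, as a shift and turn from the pose commanded when the call began, along the tool's axes at that moment; what a row does not reach only later rows make up. A row lasts 1/12 s, in which the tool goes at most 41.7 mm and 7.16 degrees, less where a joint would pass 70% of its speed; a pose out of reach is approached as far as the arm can. A call with a gripper value outside its range is refused whole. The fingers move at their own pace and stop on an object; the grip force is fixed at half the most. Time passes only in rows, so rows that repeat a pose let the fingers close. It gives the time, the measured TCP pose, the force, the opening and the grip force at its end, in the units of the state.
- env.state(): the state, without advancing time (a new reading comes with each control period).
- env.read_camera(name): name is "scene" or "top" or "wrist"; returns a dict with "img" (420x560x3 uint8, blue, green, red), "K" (3x3 intrinsics, pixels), "pose" (4x4, takes a point from camera to world coordinates). Camera axes: x right, y down, z forward; pixel columns grow to the right and rows downward; lengths in mm; the calibration is good to about 2 mm. A picture is of the moment at which its call begins. There is no depth.
- env.job_done(): hands the job in; it is judged then, once.
The state is a dict: "t": time; "joints": joint angles; "qvel": joint speeds; "tau": joint torques, N m; "eef_pos": TCP position; "tcp_rot": TCP orientation; "ft_force": force on the tool from outside, world axes, zero at the start; "moment": the same for the moment, N m; "opening": opening from 0.0 (shut) to 1.0 (fully open); "grip_force": force on a finger pad.
Only numpy, scipy, OpenCV 4.12 (cv2) and the standard library are available. Lean on these libraries where they do the work, as an engineer would, in place of code of your own. Each camera call takes 0.05 s, during which the arm holds its last target. There are 200 camera calls.

### The job

First slide the orange stop plate, black edge up, fully home into the slot at the foot of the sloping rest. Then gently lay the glass column along the rest's two steel rods, blue cap downhill and up against the plate, let go, and leave all the other things on the bench where they are.

Things in the scene. Friction and masses are not known exactly. Their poses are not given: they have to be found in the camera images.
- bed: Tilted part of the sloping rest (fixed). Origin: centre of the slot floor, 32 mm above the table. x: uphill along the rods, 30 deg above level, roughly away from the robot; y: level, across; z: square to the slope. Slot at the foot, for the stop plate: 11 mm along x, 78 mm along y, 28 mm deep from floor z = 0, flared yellow lips above it to z = 41 mm.
- rods (a point): Point midway between the two rods at bed x = 100, y = 0, z = 50 mm. Rods: steel, 12 mm thick, parallel to bed x from x = 8 to 201 mm, centres at bed y = +-18 mm, z = 50 (tops z = 56). Black brackets beside them: x 12 to 25, |y| to 43, z to 56. A column lying on both rods has its axis at bed y = 0, z = 71.4 mm.
- rest: Cream foot plate of the rest, 240 x 120 x 12 mm, flat on the table (fixed; place and yaw vary). Origin on the table below the bed's origin, x level towards the high end; spans x = -60 to 180 mm.
- plate: Loose stop plate, 8 mm thick (its x), 70 mm wide (its y), 115 mm tall (its z), orange with a black top 30 mm, 90 g. Origin at the centre of its bottom edge. Starts standing upright in one slot of the grey rack with its bottom 10 mm above the table. Both faces are alike.
- rack: Fixed grey slotted rack, 90 (x) x 98 (y) x 40 mm high, origin at the centre of its underside. Two slots along y, 12 mm wide, 78 mm long, 30 mm deep, at x = -22 mm (stop plate) and x = +22 mm (spare). Stands on the left or the right of the rest.
- column: Loose glass column lying level, 180 mm long along its x, about 0.4 kg: white-filled glass tube 38 mm in diameter between two caps 44 mm in diameter and 30 mm long. Origin at its middle on its axis; the blue cap is at -x, the white cap at +x. Starts on the white saddle with its axis 47 mm above the table.
- low_end (a point): Centre of the end face of the column's blue cap (column x = -90 mm).
- high_end (a point): Centre of the end face of the column's white cap (column x = +90 mm).
- saddle: Fixed white level saddle, 176 x 60 mm, with two V-shaped supports 24 mm wide at x = +-73 mm, cheeks up to 37 mm high; origin at the centre of its underside, x along the column. Stands on the other side from the rack.
- spare: Bystander: loose short aluminium plate, 8 x 70 x 48 mm, standing in the rack's other slot (top 58 mm above the table), 44 mm from the stop plate. Origin at its bottom edge.
- bottle_amber: Bystander: amber bottle, 66 mm in diameter, 150 mm tall, origin at its underside.
- bottle_clear: Bystander: clear bottle, 60 mm in diameter, 130 mm tall, origin at its underside.
- beaker: Bystander: glass beaker, 70 mm in diameter, 85 mm tall, origin at its underside.
- wrench: Bystander: wrench lying flat on the table in front of the robot, origin at its underside.
- clamp: Bystander: black rod clamp, 50 x 36 x 40 mm, with a short steel stub, origin at its underside.
There are look-alikes about, which are no part of the job. There is more than one size of the plate; the one meant has the size given above.

How it is judged:
By the outcome, as a careful person would: the job done as asked, in the order asked, and still so for the second after the job is handed in, with the robot touching nothing.
It also fails if it takes over 58 s, if anything falls off the work surface, if the arm or the gripper's body presses on something with over 40 N, if the wrist force passes 120 N, or if a joint passes its speed limit or range.

## Working session

There is one attempt and no reset: what is moved stays moved. The work goes in short steps, Python scripts to look and compute and a shell command to move; the robot and the scene stay as the last step left them, time stands still between calls to the robot, and variables do not carry over. Pictures are saved under pics/ and viewed, at most 10 in all, crops included, and the job is handed in when it is done.

```bash
ls; mkdir -p pics
python3 - <<'E'
from cell import env
import cv2,numpy as np,pickle
d={}
for n in("scene","top","wrist"):
    c=env.read_camera(n);d[n]=c;print(n,np.round(c["K"],1).tolist(),np.round(c["pose"],3).tolist())
    cv2.imwrite(f"pics/{n}0.png",c["img"])
pickle.dump(d,open("v0.pkl","wb"))
cv2.imwrite("pics/top0b.png",cv2.resize(d["top"]["img"],(800,600),interpolation=cv2.INTER_CUBIC))
cv2.imwrite("pics/scene0b.png",cv2.resize(d["scene"]["img"],(800,600),interpolation=cv2.INTER_CUBIC))
s=env.state();print(s)
E
```

```text
pics
scene [[471.4, 0.0, 277.4], [0.0, 471.4, 200.5], [0.0, 0.0, 1.0]] [[0.134, 0.716, -0.685, 1339.524], [0.991, -0.084, 0.106, -129.536], [0.018, -0.693, -0.721, 930.452], [0.0, 0.0, 0.0, 1.0]]
top [[394.9, 0.0, 280.5], [0.0, 394.9, 212.1], [0.0, 0.0, 1.0]] [[-0.025, -0.987, 0.157, 376.496], [-1.0, 0.023, -0.017, 26.237], [0.014, -0.157, -0.988, 1287.757], [0.0, 0.0, 0.0, 1.0]]
wrist [[336.0, 0.0, 276.4], [0.0, 336.0, 209.6], [0.0, 0.0, 1.0]] [[0.376, -0.901, -0.216, 294.411], [-0.927, -0.365, -0.088, -556.466], [0.0, 0.233, -0.972, 383.903], [0.0, 0.0, 0.0, 1.0]]
{'t': 0.15, 'joints': array([-1.29163895e+00,  4.91388589e-01,  1.55932048e+00,  1.02393855e-05,
        1.09169039e+00, -1.05601285e-01]), 'qvel': array([-0.00172827, -0.00160311, -0.00176232, -0.00142743, -0.00026839,
        0.0017074 ]), 'tau': array([ 6.06782942e-04, -6.12891841e+01, -2.58277720e+01,  6.91862544e-02,
        4.73674061e-02, -7.66123821e-05]), 'eef_pos': array([ 234.56145071, -579.13723601,  233.21237788]), 'tcp_rot': array([-3.14079130e+00, -9.40736565e-05,  3.84753902e-01]), 'ft_force': array([-0.51680691, -0.84740199, -0.01597927]), 'moment': array([ 0.02008743, -0.02679036, -0.00610335]), 'grip_force': 0.0, 'opening': 0.9967960838592216}
```

View pics/top0b.png

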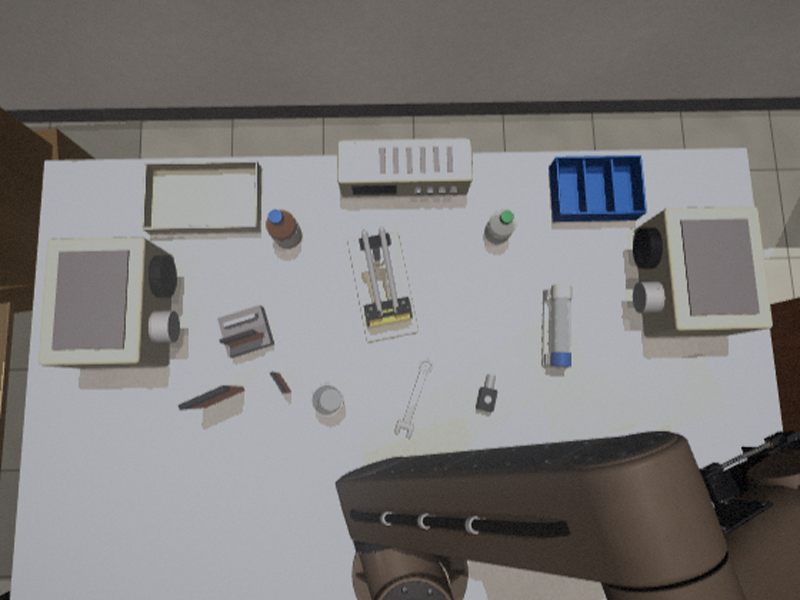

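View pics/scene0b.png

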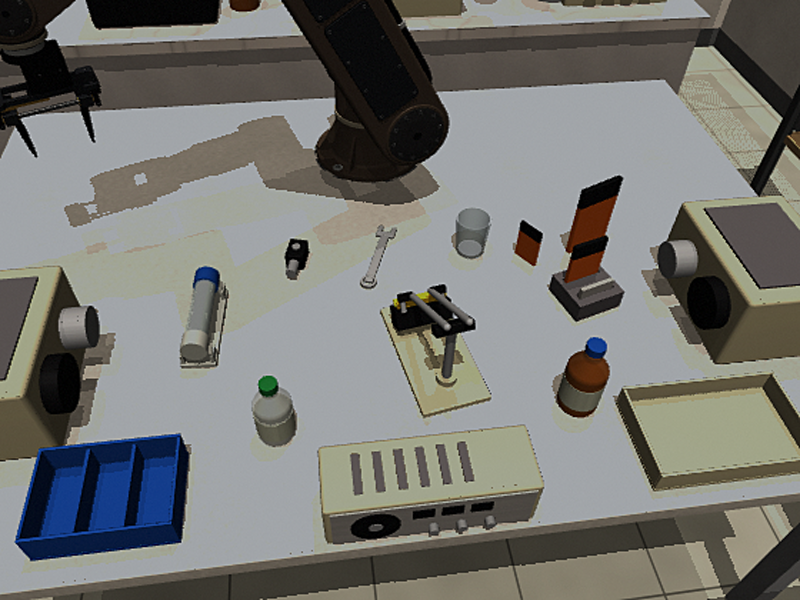

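The top view (800x600) shows the rack with the plate at (245,330), the rest at (385,285) and the column at (560,327) with its blue cap nearest the robot. Nearby are the look-alike plates at (210,397) and (280,382) and the beaker at (328,402). The scene view agrees. Next I need rough positions.

```bash
cat > h.py <<'E'
import numpy as np,cv2,pickle
from scipy.spatial.transform import Rotation as Ro
def ray(c,p):
    d=c["pose"][:3,:3]@np.linalg.solve(c["K"],[p[0],p[1],1.]);return c["pose"][:3,3],d/np.linalg.norm(d)
def atz(c,p,z):
    o,d=ray(c,p);return o+d*(z-o[2])/d[2]
def tri(obs):
    A=np.zeros((3,3));b=np.zeros(3)
    for c,p in obs:
        o,d=ray(c,p);P=np.eye(3)-np.outer(d,d);A+=P;b+=P@o
    X=np.linalg.solve(A,b)
    return X,[float(np.linalg.norm(np.cross(X-ray(c,p)[0],ray(c,p)[1]))) for c,p in obs]
def proj(c,X):
    T=np.linalg.inv(c["pose"]);x=(np.atleast_2d(X)@T[:3,:3].T+T[:3,3])@np.asarray(c["K"]).T
    return x[:,:2]/x[:,2:]
def toolshift(s,w):  # world vector -> tool axes
    return Ro.from_euler('xyz',s["tcp_rot"]).as_matrix().T@np.asarray(w,float)
E
python3 - <<'E'
from h import *
d=pickle.load(open("v0.pkl","rb"))
q=.7
for n,p,z in [("plate top L",(218,345),125),("plate top R",(265,336),125),("rack c",(246,330),40),("rest nearR",(417,333),12),("rest nearL",(366,341),12),("rest farL",(349,236),12),("rest farR",(399,233),12),("col blue",(561,366),47),("col white",(562,286),47),("bigplate L",(180,406),150),("bigplate R",(243,388),150),("big foot",(200,410),0),("small",(280,382),0),("beaker",(328,402),85),("amber",(285,235),0),("clear",(500,228),0)]:
    print(n,np.round(atz(d["top"],(p[0]*q,p[1]*q),z)))
for n,p in [("big top l",(580,190),),("bigtop r",(622,177)),("plate tl",(570,252)),("plate tr",(607,236))]:
    print(n,[np.round(atz(d["scene"],(p[0]*q,p[1]*q),z)).tolist() for z in(125,170,200)])
E
```

```text
plate top L [482. 383. 125.]
plate top R [498. 287. 125.]
rack c [522. 348.  40.]
rest nearR [509. -32.  12.]
rest nearL [493.  84.  12.]
rest farL [740. 120.  12.]
rest farR [744.   3.  12.]
col blue [ 425. -344.   47.]
col white [ 604. -359.   47.]
bigplate L [361. 447. 150.]
bigplate R [393. 324. 150.]
big foot [349. 458.   0.]
small [407. 280.   0.]
beaker [361. 163.  85.]
amber [749. 271.   0.]
clear [ 755. -236.    0.]
big top l [[358.0, 378.0, 125.0], [413.0, 350.0, 170.0], [450.0, 331.0, 200.0]]
bigtop r [[327.0, 476.0, 125.0], [384.0, 442.0, 170.0], [422.0, 419.0, 200.0]]
plate tl [[526.0, 304.0, 125.0], [572.0, 280.0, 170.0], [602.0, 264.0, 200.0]]
plate tr [[493.0, 384.0, 125.0], [540.0, 355.0, 170.0], [572.0, 336.0, 200.0]]
```

```bash
python3 -m crank '[[474,-465,-117,14,95],[474,-465,-117,14,95],[474,-465,-117,14,95],[474,-465,-117,14,95],[474,-465,-117,14,95],[474,-465,-117,14,95],[474,-465,-117,14,95],[474,-465,-117,14,95],[474,-465,-117,14,95],[474,-465,-117,14,95]]'
cat > go.py <<'E'
import sys
from h import *
from cell import env
s=env.state();w=np.array(eval(sys.argv[1]));yaw=float(sys.argv[2])
print("tcp",np.round(s["eef_pos"],1),"shift",np.round(toolshift(s,w-s["eef_pos"]),1),"turn",round(np.degrees(s["tcp_rot"][2])-yaw,1),"rot",np.round(np.degrees(s["tcp_rot"]),2),"F",np.round(s["ft_force"],1),"grip",np.round(s["grip_force"],1),"op",np.round(s["opening"]*95.1,1),"t",s["t"])
E
python3 go.py '[500,30,350]' 8.3
```

```text
t: 0.98
eef_pos: [398.5, -201.0, 306.3]
tcp_rot: [3.141, -0.0, 0.14]
ft_force: [0.7, -1.1, -0.6]
opening: 1.001
grip_force: 0.0
tcp [ 398.5 -201.   306.3] shift [ 132.8 -214.6  -43.7] turn -0.3 rot [ 1.7999e+02 -1.0000e-02  8.0300e+00] F [ 0.7 -1.1 -0.6] grip 0.0 op 95.2 t 0.9833
```

```bash
python3 -m crank '[[133,-215,-44,0,95],[133,-215,-44,0,95],[133,-215,-44,0,95],[133,-215,-44,0,95],[133,-215,-44,0,95],[133,-215,-44,0,95],[133,-215,-44,0,95],[133,-215,-44,0,95],[133,-215,-44,0,95]]' >/dev/null
python3 - <<'E'
from h import *
from cell import env
c=env.read_camera("wrist");pickle.dump(c,open("w1.pkl","wb"))
cv2.imwrite("pics/w1.png",cv2.resize(c["img"],(800,600),interpolation=cv2.INTER_CUBIC))
E
python3 go.py '[495,320,350]' 9.5
```

```text
tcp [499.3  27.8 349.5] shift [  36.6 -290.    -0.6] turn -1.5 rot [1.7999e+02 6.0000e-02 8.0400e+00] F [ 0.  -0.3  0.1] grip 0.0 op 95.1 t 1.7833
```

View pics/w1.png

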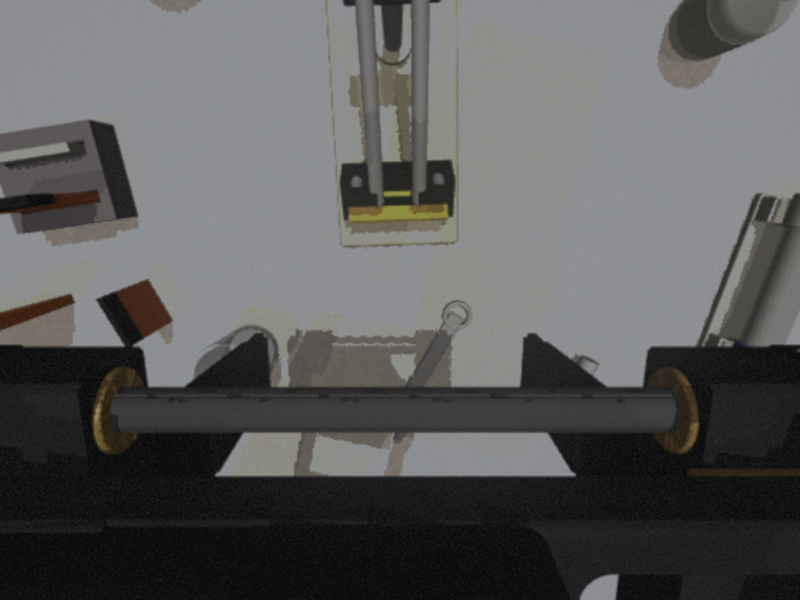

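The wrist view shows the rest's near corners at (342,246) and (458,241), and the yellow slot lips around (398,208). The rods run up from (380,195) and (418,195), and the rack is at the left edge. I'll look from above the rack next.

```bash
python3 -m crank '[[-5,-290,0,-1.5,95],[-5,-290,0,-1.5,95],[-5,-290,0,-1.5,95],[-5,-290,0,-1.5,95],[-5,-290,0,-1.5,95],[-5,-290,0,-1.5,95],[-5,-290,0,-1.5,95],[-5,-290,0,-1.5,95],[-5,-290,0,-1.5,95]]' >/dev/null
python3 - <<'E'
from h import *
from cell import env
c=env.read_camera("wrist");pickle.dump(c,open("w2.pkl","wb"))
cv2.imwrite("pics/w2.png",cv2.resize(c["img"],(800,600),interpolation=cv2.INTER_CUBIC))
E
python3 go.py '[495,340,350]' 9.5
```

```text
tcp [454.5 313.9 349.5] shift [ 44.3 -19.1  -0.6] turn 0.0 rot [1.7996e+02 5.0000e-02 9.5300e+00] F [-0.  -0.1 -0. ] grip 0.0 op 95.2 t 2.5833
```

View pics/w2.png

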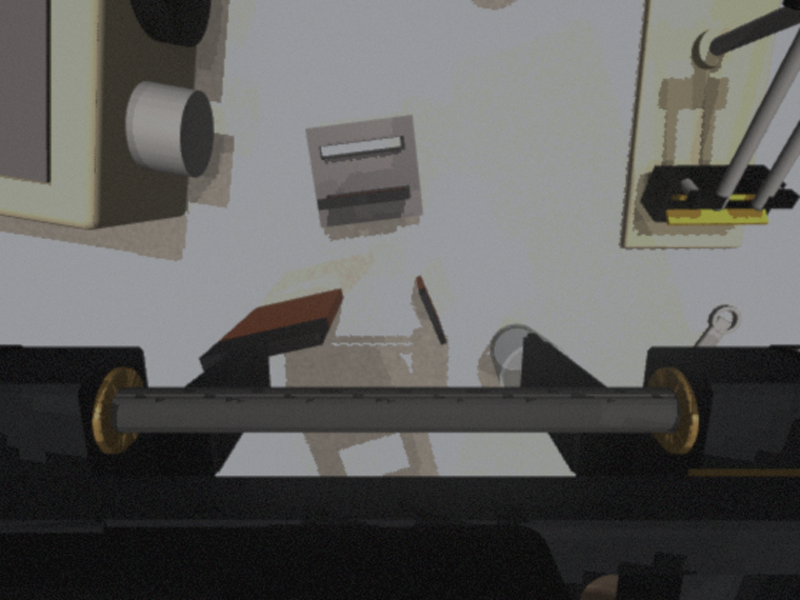

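The rack shows its top corners at (306,130) and (410,115). The plate's black top edge runs (318,200)-(409,192) and the spare's runs (320,152)-(403,140). I'll enlarge four crops with axes for precise corners.

Run:
```python
from h import *
d=pickle.load(open("v0.pkl","rb"));w1=pickle.load(open("w1.pkl","rb"));w2=pickle.load(open("w2.pkl","rb"))
out=np.zeros((600,800,3),np.uint8)
for k,(c,x0,y0,sc) in enumerate([(w2,200,78,4),(w1,230,100,4),(d["scene"],380,155,5),(d["scene"],265,190,5)]):
    t=cv2.resize(c["img"][y0:y0+300//sc,x0:x0+400//sc],None,fx=sc,fy=sc,interpolation=cv2.INTER_CUBIC)
    t=cv2.convertScaleAbs(t,alpha=1.6)
    for i in range(0,400,10*sc): cv2.putText(t,str(x0+i//sc),(i,10),0,.33,(0,0,255),1);t[::4,i]=(255,0,255)
    for i in range(0,300,10*sc): cv2.putText(t,str(y0+i//sc),(0,i+4),0,.33,(0,0,255),1);t[i,::4]=(255,0,255)
    r,q=divmod(k,2);out[r*300:r*300+300,q*400:q*400+400]=t[:300,:400]
cv2.imwrite("pics/z1.png",out)
```

```text
(no output)
```

View pics/z1.png

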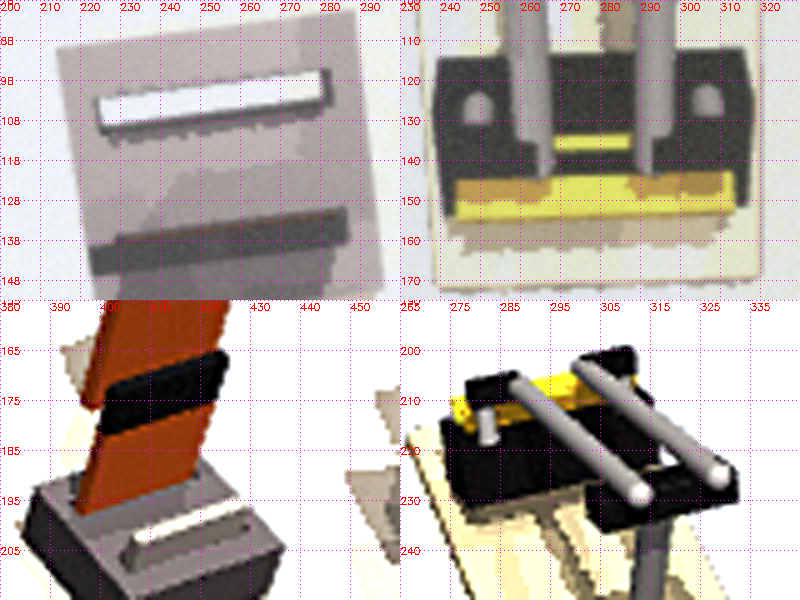

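Run:
```python
from h import *
d=pickle.load(open("v0.pkl","rb"));w1=pickle.load(open("w1.pkl","rb"));w2=pickle.load(open("w2.pkl","rb"));S=d["scene"]
g=lambda o,p,s:(o[0]+p[0]/s,o[1]+p[1]/s)
a=lambda x,y:g((200,78),(x,y),4); b=lambda x,y:g((230,100),(x-400,y),4)
e=lambda x,y:g((380,155),(x,y-300),5); f=lambda x,y:g((265,190),(x-400,y-300),5)
for n,o in dict(plR=[(w2,a(346,208)),(S,e(104,391))],plL=[(w2,a(88,246)),(S,e(226,350))],
  rackFL=[(w2,a(56,48)),(S,e(284,548))],rackFR=[(w2,a(354,9)),(S,e(128,601))],
  ).items():
    X,r=tri(o);print(n,np.round(X,1),np.round(r,1))
print("plate z125", [np.round(atz(w2,a(*p),125),1).tolist() for p in[(88,246),(346,208),(348,240),(92,276)]])
print("rack z40", [np.round(atz(w2,a(*p),40),1).tolist() for p in[(56,48),(354,9),(386,292)]])
print("spare z58", [np.round(atz(w2,a(*p),58),1).tolist() for p in[(97,98),(322,70),(322,98),(100,124)]])
print("restfoot z12", [np.round(atz(w1,b(*p),12),1).tolist() for p in[(438,290),(760,274)]])
print("restfoot far top", [np.round(atz(d["top"],(p[0]*.7,p[1]*.7),12),1).tolist() for p in[(349,236),(399,233)]])
# bed model projection
def bed(o,yaw):
    x=np.array([np.cos(yaw),np.sin(yaw),0]);y=np.array([-x[1],x[0],0]);ux=x*np.cos(np.pi/6)+[0,0,.5];uz=-x*.5+[0,0,np.cos(np.pi/6)]
    return lambda p:np.r_[o,32]+p[0]*ux+p[1]*y+p[2]*uz
pts={ "brackTopFarL":((25,43,56),b(438,58),None),"brFarR":((25,-43,56),b(745,48),None),
 "rodHiTop L":((201,18,50),None,f(720,475)),"rodHi R":((201,-18,50),None,f(640,495)),
 }
from scipy.optimize import least_squares
def res(q):
    B=bed(q[:2],q[2]);r=[]
    for P,u,v in pts.values():
        if u is not None:r+=list(proj(w1,B(P))[0]-u)
        if v is not None:r+=list(proj(S,B(P))[0]-v)
    return np.array(r)
s=least_squares(res,[560,35,.14]);print(np.round(s.x,3),np.degrees(s.x[2]),np.round(s.fun,1))
```

```text
plR [518.1 311.8 127.2] [0.9 0.9]
plL [497.6 380.6 130.2] [1.2 1.2]
rackFL [553.8 414.1  37.4] [2.5 2.5]
rackFR [581.5 319.9  39.1] [2. 2.]
plate z125 [[496.8, 380.2, 125.0], [518.5, 312.5, 125.0], [510.2, 310.5, 125.0], [488.9, 378.1, 125.0]]
rack z40 [[552.6, 411.3, 40.0], [580.5, 318.2, 40.0], [493.7, 291.7, 40.0]]
spare z58 [[538.6, 393.4, 58.0], [558.7, 325.1, 58.0], [550.4, 323.7, 58.0], [531.0, 391.4, 58.0]]
restfoot z12 [[494.6, 79.8, 12.0], [516.9, -35.3, 12.0]]
restfoot far top [[739.6, 120.2, 12.0], [744.4, 3.4, 12.0]]
[5.8374e+02 3.6721e+01 1.7500e-01] 10.002978373891926 [ 1.7  3.3 -1.5  3.3  1.8  7.6  1.7  7.5]
```

```bash
cat > bedm.py <<'E'
from h import *
def bed(q):
    x=np.array([np.cos(q[2]),np.sin(q[2]),0]);y=np.array([-x[1],x[0],0]);ux=x*np.cos(np.pi/6)+[0,0,.5];uz=-x*.5+[0,0,np.cos(np.pi/6)]
    return lambda p:np.array([q[0],q[1],32])+p[0]*ux+p[1]*y+p[2]*uz, lambda p:np.array([q[0],q[1],0])+p[0]*x+p[1]*y+[0,0,p[2]]
E
python3 - <<'E'
from bedm import *
from scipy.optimize import least_squares
d=pickle.load(open("v0.pkl","rb"));w1=pickle.load(open("w1.pkl","rb"));S=d["scene"]
g=lambda o,p,s:(o[0]+p[0]/s,o[1]+p[1]/s)
b=lambda x,y:g((230,100),(x-400,y),4);f=lambda x,y:g((265,190),(x-400,y-300),5)
obs=[(1,(-60,60,12),w1,b(438,288)),(1,(-60,-60,12),w1,b(760,274)),
 (1,(180,-60,12),S,(428*.7,412*.7)),(1,(180,60,12),S,(489*.7,396*.7)),
 (0,(201,18,50),S,f(720,475)),(0,(201,-18,50),S,f(640,495))]
def res(q):
    B=bed(q);return np.concatenate([proj(c,B[k](P))[0]-u for k,P,c,u in obs])
s=least_squares(res,[560,35,.17],loss='soft_l1');print(np.round(s.x,3),np.degrees(s.x[2]),np.round(res(s.x).reshape(-1,2),1).tolist())
B=bed(s.x);t=cv2.convertScaleAbs(np.hstack([cv2.resize(w1["img"][80:180,225:325],None,fx=4,fy=4,interpolation=2),cv2.resize(S["img"][185:285,255:355],None,fx=4,fy=4,interpolation=2)]),alpha=1.5)
def line(ps,col):
    for c,o,dx in((w1,(225,80),0),(S,(255,185),400)):
        u=((proj(c,np.array(ps))-o+.5)*4+[dx,0]).astype(int);cv2.polylines(t,[u.reshape(-1,1,2)],False,col,1)
for y in(18,-18):line([B[0]((8,y,56)),B[0]((201,y,56))],(0,0,255))
line([B[0]((x*5.5,y*39,28)) for x,y in[(-1,-1),(1,-1),(1,1),(-1,1),(-1,-1)]],(0,255,0))
line([B[0]((x*5.5,y*39,41)) for x,y in[(-1,-1),(1,-1),(1,1),(-1,1),(-1,-1)]],(255,255,0))
line([B[0]((x,y*43,56)) for x,y in[(12,-1),(25,-1),(25,1),(12,1),(12,-1)]],(255,0,255))
line([B[1]((x,y*60,12)) for x,y in[(-60,-1),(180,-1),(180,1),(-60,1),(-60,-1)]],(255,0,0))
cv2.imwrite("pics/z2.png",t)
E
```

```text
[5.64507e+02 3.41800e+01 1.93000e-01] 11.083224286536025 [[-1.2, 0.7], [0.7, -0.1], [-3.7, 1.5], [1.5, -0.8], [-0.1, 0.4], [0.1, 0.4]]
```

View pics/z2.png

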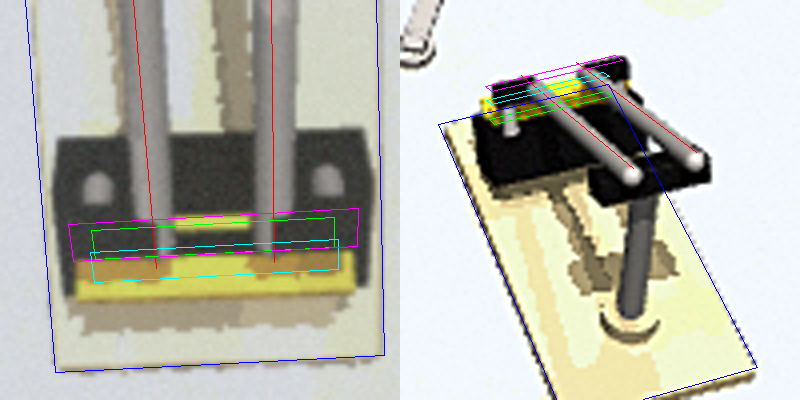

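The fit holds: the foot outline and rods overlay well, so the bed origin is about (564.5, 33.7) with yaw about 10.7 deg. The plate is centred at (503.6, 345.3), yaw 17.3 deg, top about 127 mm, so it's the right size. Going in to grasp it by its edges.

```bash
python3 -m crank '[[54,-23,100,-7,95],[54,-23,180,-7.8,95],[54,-23,180,-7.8,95],[54,-23,180,-7.8,95],[54,-23,180,-7.8,95],[54,-23,180,-7.8,95],[54,-23,180,-7.8,95]]' >/dev/null; python3 go.py '[503.6,345.3,95]' 17.3;  python3 - <<'E'
from h import *
from cell import env
c=env.read_camera("wrist")
cv2.imwrite("pics/w3.png",cv2.convertScaleAbs(c["img"],alpha=1.4))
E
```

```text
tcp [504.4 344.6 169.7] shift [-0.4 -1.  74.7] turn -0.1 rot [1.7996e+02 1.1000e-01 1.7210e+01] F [-0.2  0.3  0.7] grip 0.0 op 94.9 t 3.1667
```

View pics/w3.png

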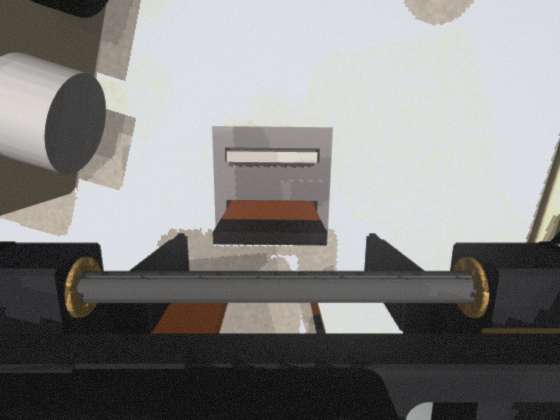

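The wrist view shows the plate square to the jaws at columns 214-327. The jaw centre is at about 277, so the plate is about 3 mm to the left. I'll check x using the far top edge.

Run:
```python
from h import *
from cell import env
c=env.read_camera("wrist");s=env.state()
R=Ro.from_euler('xyz',s["tcp_rot"]).as_matrix()
for p,z in [((214,236),125),((327,236),125),((214,244),125),((327,244),125),((213,127),40),((333,127),40),((220,220),95),((320,220),95)]:
    print(p,z,np.round(R.T@(atz(c,p,z)-s["eef_pos"]),1))
g=cv2.cvtColor(c["img"],cv2.COLOR_BGR2HSV)[195:250,270];print(c["img"][195:250,270].tolist())
```

```text
(214, 236) 125 [ -0.1 -36.2  47. ]
(327, 236) 125 [-0.1 33.2 47. ]
(214, 244) 125 [ -5.3 -36.5  47. ]
(327, 244) 125 [-5.3 33.4 47. ]
(213, 127) 40 [ 65.3 -49.4 132.2]
(333, 127) 40 [ 65.2  48.4 132.2]
(220, 220) 95 [  1.8 -37.3  77. ]
(320, 220) 95 [ 1.8 32.7 77. ]
[[83, 84, 89], [83, 83, 88], [83, 82, 87], [86, 84, 91], [84, 85, 90], [68, 70, 80], [46, 53, 74], [34, 48, 82], [34, 52, 85], [35, 52, 86], [35, 51, 83], [38, 51, 86], [33, 48, 84], [32, 50, 85], [27, 46, 82], [30, 46, 82], [29, 46, 83], [32, 49, 84], [33, 49, 84], [27, 47, 82], [30, 46, 81], [28, 49, 84], [29, 47, 81], [37, 51, 85], [28, 43, 68], [27, 29, 41], [28, 31, 33], [27, 29, 28], [29, 30, 32], [33, 33, 35], [26, 28, 30], [27, 26, 31], [26, 27, 30], [28, 28, 28], [24, 23, 26], [22, 26, 24], [30, 30, 33], [37, 35, 39], [34, 35, 35], [35, 34, 36], [31, 34, 35], [37, 36, 40], [34, 36, 36], [33, 33, 34], [27, 30, 30], [32, 32, 36], [37, 37, 39], [28, 29, 32], [33, 30, 34], [64, 66, 64], [142, 141, 139], [122, 127, 129], [103, 110, 115], [94, 103, 107], [93, 102, 106]]
```

```bash
python3 -m crank '[[-1.5,-1.6,20,0,95],[-1.5,-1.6,45,0,95],[-1.5,-1.6,75,0,95],[-1.5,-1.6,75,0,95],[-1.5,-1.6,75,0,66],[-1.5,-1.6,75,0,66],[-1.5,-1.6,75,0,66],[-1.5,-1.6,75,0,66],[-1.5,-1.6,75,0,66],[-1.5,-1.6,75,0,66]]'
```

```text
t: 4.1
eef_pos: [502.4, 348.0, 96.4]
tcp_rot: [-3.141, -0.002, 0.303]
ft_force: [-0.7, -1.2, 7.6]
opening: 0.734
grip_force: 30.0
```

```bash
python3 -m crank '[[0,0,-12,0,66],[0,0,-24,0,66],[-7,0,-24,0,66],[-16,0,-23.5,0,66],[-23,0,-22.5,0,66],[-30,0,-20.5,0,66],[-37,0,-18,0,66],[-44,0,-15,0,66],[-44,0,-15,0,66]]';python3 - <<'E'
from h import *
from cell import env
c=env.read_camera("wrist")
s=env.read_camera("scene")
cv2.imwrite("pics/w4.png",np.hstack([cv2.convertScaleAbs(c["img"],alpha=1.4)[:, :400],cv2.convertScaleAbs(cv2.resize(s["img"][105:210,350:450],(400,420)),alpha=1.4)]))
E
```

```text
t: 4.85
eef_pos: [458.5, 334.1, 109.7]
tcp_rot: [3.141, 0.001, 0.303]
ft_force: [2.1, 0.9, 1.8]
opening: 0.73
grip_force: 30.0
```

View pics/w4.png

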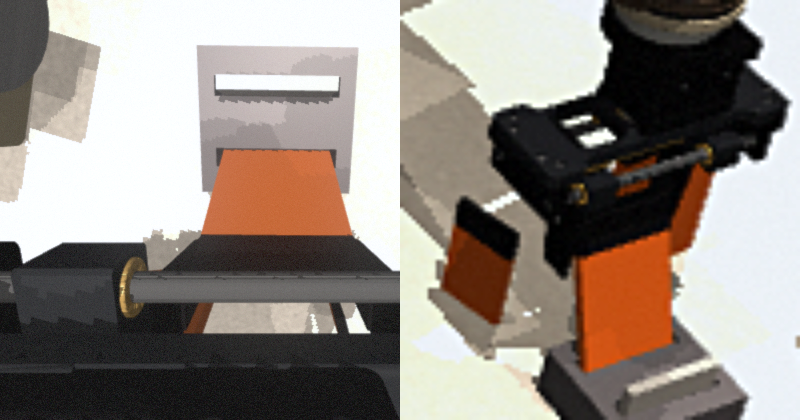

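The plate is tilted in the jaws with its top towards the robot. The orange/black boundary is at row 236 and the foot is still in the slot at row 150. Lifting and measuring the tilt.

```bash
python3 -m crank '[[0,0,-40,0,66],[0,0,-80,0,66],[0,0,-110,0,66],[0,0,-110,0,66],[0,0,-110,0,66],[0,0,-110,0,66]]' | tail -3;cat > tilt.py <<'E'
from h import *
from cell import env
from scipy.optimize import least_squares
c=env.read_camera("wrist");s=env.state();R=Ro.from_euler('xyz',s["tcp_rot"]).as_matrix()
hsv=cv2.cvtColor(c["img"],cv2.COLOR_BGR2HSV)
m=((hsv[...,0]<14)&(hsv[...,1]>150)&(hsv[...,2]>60)).astype(np.uint8);m[262:]=0;m[:, :150]=0;m[:,420:]=0
n,l,st,_=cv2.connectedComponentsWithStats(m);k=1+np.argmax(st[1:,4]);print(st[k])
ys,xs=np.where(l==k)
def edge(y0): r=xs[ys==y0];return r.min(),r.max()
colr=[ (ys[xs==x].min(),ys[xs==x].max()) for x in range(270,283)]
t,b=np.median(colr,axis=0);yb=int(t)+4;e0=edge(yb);e1=edge(int(b)-3);print("far row",t-.5,"near row",b+.5,"edges",e0,e1)
# far face of plate, tool frame: bottom at (bx+4cos, bz+...)
def P(q,h,y): # q: x0(midplane at TCP level),tilt,g=height of TCP along plate
    x0,th,g=q;up=np.array([-np.sin(th),0,-np.cos(th)]);nr=np.array([np.cos(th),0,-np.sin(th)])
    return s["eef_pos"]+R@(np.array([x0,y,0])+up*(h-g)+nr*4)
u=276
def res(q):
    a=proj(c,P(q,0,0))[0];d=proj(c,P(q,85,0))[0]
    w=proj(c,P(q,0,35))[0][0]-proj(c,P(q,0,-35))[0][0]
    return np.array([a[1]-(t-.5),d[1]-(b+.5),w-(e0[1]-e0[0]+1)-.8])
r=least_squares(res,[0,.5,86.]);print("x0,tilt,g",r.x[0],np.degrees(r.x[1]),r.x[2],r.fun)
for g in(84.,86.,88.):
    r=least_squares(lambda q:res([q[0],q[1],g])[:2],[0,.5]);print(g,r.x[0],np.degrees(r.x[1]),r.fun)
E
python3 tilt.py; python3 go.py '[500,34,250]' 10.7
```

```text
ft_force: [-0.1, -0.6, -2.0]
opening: 0.733
grip_force: 30.0
[  201   152   150    84 10416]
far row 152.5 near row 235.5 edges (np.int64(224), np.int64(328)) (np.int64(201), np.int64(349))
x0,tilt,g 14.565683439493249 22.24139815109387 81.30195476116691 [ 1.48077106e-11 -1.48929757e-11 -3.45612428e-12]
84.0 12.76884151532797 22.715120929890844 [6.11066753e-12 8.75388650e-12]
86.0 11.413966706777234 23.065439064587196 [-8.24229573e-13  4.54747351e-13]
88.0 10.039817069166908 23.415009966485172 [-2.27373675e-13 -1.70530257e-13]
tcp [459.1 334.1 218.2] shift [-50.5 298.7 -31.4] turn 6.6 rot [179.96   0.19  17.34] F [ 0.4  0.6 -1.6] grip 30.0 op 69.6 t 5.5
```

```bash
python3 go.py '[488.2,19.3,218]' 10.7
```

```text
tcp [459.1 334.1 218.2] shift [-66.1 309.2   0.7] turn 6.6 rot [179.96   0.19  17.34] F [ 0.4  0.6 -1.6] grip 30.0 op 69.6 t 5.5
```

```bash
python3 -m crank '[[-10,35,0,1,66],[-20,75,0,2,66],[-30,115,0,3,66],[-38,155,0,4,66],[-46,195,0,5,66],[-54,235,0,6,66],[-62,275,0,6.6,66],[-66,309,0,6.6,66],[-66,309,0,6.6,66],[-66,309,0,6.6,66]]' | tail -3; python3 tilt.py;  python3 go.py '[488.2,19.3,165]' 10.7
python3 - <<'E'
from bedm import *
from cell import env
c=env.read_camera("wrist");S=env.read_camera("scene");B=bed([564.5,33.7,np.radians(10.7)])
t=[]
for c,o,in((c,(190,60)),(S,(255,150))):
    a=cv2.convertScaleAbs(cv2.resize(c["img"][o[1]:o[1]+150,o[0]:o[0]+133],None,fx=3,fy=3,interpolation=2),alpha=1.5)
    for y in(18,-18):
        u=((proj(c,np.array([B[0]((8,y,56)),B[0]((201,y,56))]))-o+.5)*3).astype(int);cv2.polylines(a,[u.reshape(-1,1,2)],False,(0,0,255),1)
    for z,col in((28,(0,255,0)),(41,(255,255,0))):
        u=((proj(c,np.array([B[0]((x*5.5,y*39,z)) for x,y in[(-1,-1),(1,-1),(1,1),(-1,1),(-1,-1)]]))-o+.5)*3).astype(int);cv2.polylines(a,[u.reshape(-1,1,2)],False,col,1)
    t.append(a)
cv2.imwrite("pics/z3.png",np.hstack(t))
E
```

```text
ft_force: [0.1, 0.0, -1.2]
opening: 0.733
grip_force: 30.0
[  202   151   149    85 10535]
far row 151.5 near row 235.5 edges (np.int64(224), np.int64(328)) (np.int64(203), np.int64(349))
x0,tilt,g 14.049484134660641 22.773316817281028 82.56775887743092 [4.49063009e-12 5.91171556e-12 1.17661436e-12]
84.0 13.083932538325087 23.0274454549299 [ 2.35900188e-12 -3.60955710e-12]
86.0 11.71881983684605 23.38166413154189 [-1.59161573e-12 -4.83169060e-13]
88.0 10.334322306230279 23.73509997755067 [-8.52651283e-13  2.84217094e-14]
tcp [488.4  19.7 218.7] shift [-0.2  0.3 53.7] turn -0.0 rot [-1.7995e+02  1.6000e-01  1.0650e+01] F [-1.1  0.8 -1.6] grip 30.0 op 69.4 t 6.3833
```

View pics/z3.png

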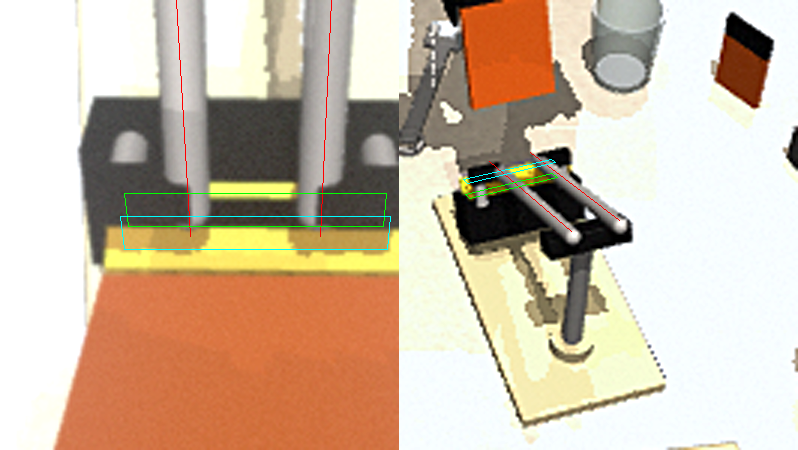

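The view shows the lips and rods where the model puts them: near lip inner edge at row 228, rods centred within 1 mm. Starting the insertion along the slot direction.

```bash
python3 -m crank '[[2,0,30,0,66],[2,0,57,0,66],[7,0,66,0,66],[13,0,76,0,66],[16,0,81,0,66],[19.5,0,87,0,66],[19.5,0,87,0,66]]'; python3 tilt.py; python3 go.py '[488.2,19.3,165]' 10.7
```

```text
t: 7.07
eef_pos: [508.3, 23.9, 132.3]
tcp_rot: [-3.141, 0.001, 0.188]
ft_force: [-1.3, 0.1, -4.1]
opening: 0.734
grip_force: 30.0
[ 202  159  150   78 8756]
far row 159.5 near row 236.5 edges (np.int64(255), np.int64(293)) (np.int64(202), np.int64(349))
x0,tilt,g -1076.5484324261733 73.28866404279283 1134.6315798116232 [ 8.24334869 -8.16068421 10.02537911]
84.0 12.67671143025707 19.411452020903006 [ 3.46744855e-12 -2.33058017e-12]
86.0 11.405587060553005 19.739752115957657 [1.05160325e-12 5.68434189e-14]
88.0 10.115548804114532 20.06756271174399 [2.27373675e-13 8.52651283e-14]
tcp [508.1  23.8 132.7] shift [-20.4   0.7 -32.2] turn 0.1 rot [-1.7999e+02  5.0000e-02  1.0770e+01] F [-2.9  1.4 -3.6] grip 30.0 op 69.5 t 7.1167
```

```bash
python3 -m crank '[[3,0,5,0,66],[6,0,10.4,0,66],[6,0,10.4,0,66]]';python3 -m crank '[[-4,0,1,0,66],[-8,0,3,0,66],[-8,0,3,0,66]]'
```

```text
t: 7.37
eef_pos: [514.0, 24.7, 122.0]
tcp_rot: [-3.142, 0.001, 0.187]
ft_force: [-1.7, -0.6, -8.2]
opening: 0.735
grip_force: 30.0
t: 7.62
eef_pos: [506.6, 22.9, 120.1]
tcp_rot: [3.141, -0.003, 0.187]
ft_force: [3.5, 0.4, -0.8]
opening: 0.728
grip_force: 30.0
```

```bash
python3 -m crank '[[2,0,3.5,0,66],[4,0,7,0,66],[4,0,7,0,66]]';python3 -m crank '[[2,0,3.5,0,66],[4,0,7,0,66],[4,0,7,0,66]]'; python3 tilt.py|head -2
```

```text
t: 7.87
eef_pos: [510.8, 23.9, 112.2]
tcp_rot: [3.141, -0.001, 0.187]
ft_force: [3.1, 0.8, -1.4]
opening: 0.731
grip_force: 30.0
t: 8.12
eef_pos: [513.4, 24.8, 105.4]
tcp_rot: [-3.141, 0.002, 0.188]
ft_force: [-2.6, 2.0, 8.7]
opening: 0.733
grip_force: 30.0
[ 201  173  151   64 7197]
far row 173.5 near row 236.5 edges (np.int64(251), np.int64(296)) (np.int64(201), np.int64(350))
```

```bash
python3 -m crank '[[1.5,0,2.5,0,66],[3,0,5,0,66],[3,0,5,0,66],[3,0,5,0,66]]'
python3 - <<'E'
from bedm import *
from cell import env
c=env.read_camera("wrist");S=env.read_camera("scene");B=bed([564.5,34.3,np.radians(10.7)])
t=[]
for c,o,in((c,(180,100)),(S,(260,150))):
    a=cv2.convertScaleAbs(cv2.resize(c["img"][o[1]:o[1]+150,o[0]:o[0]+133],None,fx=3,fy=3,interpolation=2),alpha=1.5)
    for z,col in((41,(255,255,0)),(85,(255,0,0)),(115,(255,0,255))):
        u=((proj(c,np.array([B[0]((x*4,y*35,z)) for x,y in[(-1,-1),(1,-1),(1,1),(-1,1),(-1,-1)]]))-o+.5)*3).astype(int);cv2.polylines(a,[u.reshape(-1,1,2)],False,col,1)
    t.append(a)
cv2.imwrite("pics/z4.png",np.hstack(t))
E
```

```text
t: 8.5
eef_pos: [515.2, 25.3, 101.5]
tcp_rot: [-3.141, 0.004, 0.188]
ft_force: [-14.6, -1.0, 28.4]
opening: 0.73
grip_force: 30.0
```

View pics/z4.png

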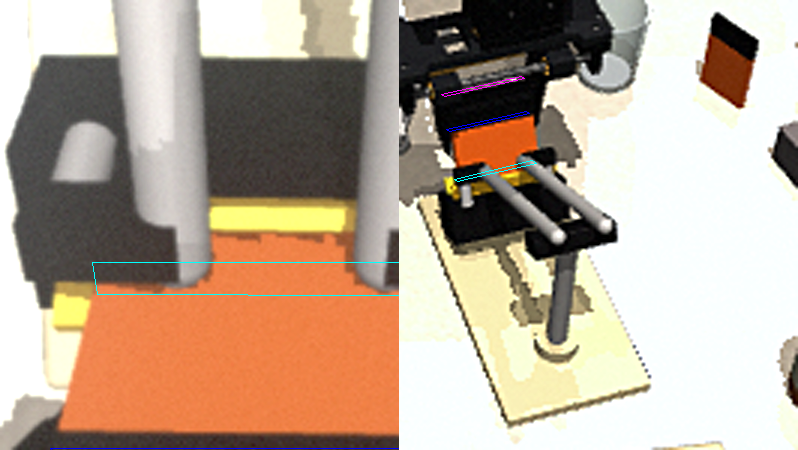

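The scene view has the orange/black boundary on the predicted home line at about (490,121). The reaction is axial at about 32 N, so the plate looks seated. I'll release it, then press its top edge to confirm.

```bash
python3 -m crank '[[0,0,0,0,70],[0,0,0,0,80],[0,0,0,0,95],[0,0,0,0,95],[0,0,-30,0,95],[0,0,-65,0,95],[0,0,-95,0,95],[0,0,-95,0,20],[0,0,-95,0,0],[0,0,-95,0,0]]'|tail -3;  python3 go.py '[507.8,23.6,165]' 10.7
python3 - <<'E'
from bedm import *
from cell import env
S=env.read_camera("scene");c=env.read_camera("wrist");B=bed([564.5,34.3,np.radians(10.7)])
hsv=cv2.cvtColor(S["img"],cv2.COLOR_BGR2HSV)
col=proj(S,B[0]((4,0,85)))[0];print("pred 85",col,"115 far",proj(S,B[0]((4,0,115)))[0],"near top",proj(S,B[0]((-4,0,115)))[0])
x=int(round(col[0]));print([(y,S["img"][y,x].tolist()) for y in range(175,206)])
E
```

```text
ft_force: [-0.5, 0.1, -0.2]
opening: 0.843
grip_force: 0.0
tcp [516.6  25.3 194.7] shift [-8.9  0.  29.7] turn 0.0 rot [-1.7999e+02  7.0000e-02  1.0750e+01] F [-0.5  0.1 -0.2] grip 0.0 op 80.2 t 9.4333
pred 85 [289.76300129 190.30069888] 115 far [288.12347596 178.69100987] near top [287.13965307 178.02331831]
[(175, [80, 91, 98]), (176, [86, 97, 106]), (177, [16, 17, 18]), (178, [0, 0, 0]), (179, [6, 6, 6]), (180, [12, 11, 12]), (181, [7, 9, 7]), (182, [11, 10, 11]), (183, [9, 11, 9]), (184, [10, 9, 9]), (185, [8, 8, 9]), (186, [11, 11, 10]), (187, [10, 10, 9]), (188, [9, 7, 2]), (189, [10, 7, 3]), (190, [15, 72, 185]), (191, [19, 69, 169]), (192, [15, 67, 164]), (193, [14, 64, 162]), (194, [15, 65, 161]), (195, [20, 67, 165]), (196, [16, 66, 163]), (197, [16, 66, 164]), (198, [15, 65, 163]), (199, [20, 67, 164]), (200, [16, 65, 162]), (201, [18, 67, 164]), (202, [17, 65, 163]), (203, [16, 66, 165]), (204, [11, 65, 172]), (205, [27, 62, 119])]
```

```bash
python3 -m crank '[[-9,0,20,0,0],[-9,0,30,0,0],[-9,0,30,0,0],[-9,0,30,0,0],[-9,0,38,0,0],[-9,0,43,0,0],[-9,0,43,0,0]]'
```

```text
t: 10.12
eef_pos: [508.0, 23.6, 151.6]
tcp_rot: [-3.141, 0.001, 0.188]
ft_force: [0.7, -0.2, 0.7]
opening: 0.27
grip_force: 0.0
```

```bash
python3 -m crank '[[0,0,2,0,0],[0,0,2,0,0]]'; python3 -m crank '[[0,0,2,0,0],[0,0,2,0,0]]'
```

```text
t: 10.28
eef_pos: [508.2, 23.6, 150.4]
tcp_rot: [3.142, 0.0, 0.188]
ft_force: [0.2, -1.0, -0.3]
opening: 0.133
grip_force: 0.0
t: 10.45
eef_pos: [508.1, 23.6, 148.4]
tcp_rot: [3.141, -0.0, 0.188]
ft_force: [-1.0, -0.0, 0.4]
opening: 0.014
grip_force: 0.0
```

```bash
for i in 1; do :; done; python3 -m crank '[[0,0,2,0,0],[0,0,2,0,0]]'|sed -n '2p;4p'; python3 -m crank '[[0,0,2,0,0],[0,0,2,0,0]]'|sed -n '2p;4p';python3 -m crank '[[0,0,2,0,0],[0,0,2,0,0]]'|sed -n '2p;4p'
```

```text
eef_pos: [508.0, 23.5, 146.6]
ft_force: [-1.4, -0.6, 4.5]
eef_pos: [507.7, 23.4, 145.6]
ft_force: [-8.1, -1.7, 20.0]
eef_pos: [507.4, 23.3, 144.8]
ft_force: [-12.9, -1.6, 37.7]
```

```bash
python3 -m crank '[[0,0,-40,0,0],[0,0,-80,0,30],[-15,25,-120,3,95],[-30,65,-145,6,95],[-45,105,-145,10,95],[-60,145,-145,15.5,95],[-72,185,-145,15.5,95],[-86,225,-145,15.5,95],[-100,265,-145,15.5,95],[-115,305,-145,15.5,95]]'|sed -n 2p; python3 go.py '[450,-350,290]' -4.8
```

```text
eef_pos: [454.2, -282.1, 287.7]
tcp [ 454.2 -282.1  287.7] shift [ 1.4 68.  -2.3] turn 0.0 rot [ 1.7998e+02 -3.0000e-02 -4.7500e+00] F [-0.  -1.2  0.5] grip 0.0 op 55.0 t 11.7833
```

```bash
cat > col.py <<'E'
from h import *
from cell import env
import sys
c=env.read_camera("wrist");s=env.state();pickle.dump((c,s),open(sys.argv[1],"wb"))
hsv=cv2.cvtColor(c["img"],cv2.COLOR_BGR2HSV)
m=((abs(hsv[...,0].astype(int)-110)<14)&(hsv[...,1]>120)&(hsv[...,2]>35)).astype(np.uint8)
n,l,st,ce=cv2.connectedComponentsWithStats(m)
for k in range(1,n):
    if st[k,4]>60: 
        ys,xs=np.where(l==k);print(st[k],np.round(ce[k],1),cv2.minAreaRect(np.c_[xs,ys].astype(np.float32)), np.round(atz(c,ce[k],60),1))
E
python3 col.py c1.pkl; python3 -m crank '[[1,34,0,0,95],[1,68,0,0,95],[1,68,0,0,95],[1,68,0,0,95],[1,68,0,0,95]]'|sed -n 2p; python3 col.py c2.pkl
python3 - <<'E'
from h import *
for f in("c1.pkl","c2.pkl"):
    c,s=pickle.load(open(f,"rb"));g=cv2.cvtColor(c["img"],cv2.COLOR_BGR2GRAY)
    # image rectified at z=47: columns tool y, rows tool x
    for X in(470,510,550,575,595):
        ax=np.array([X,-344-15*(X-425)/179]);u=proj(c,[[X,y,47] for y in np.arange(ax[1]+45,ax[1]-46,-3)])
        print(f,X,round(ax[1]),cv2.remap(g,u[:,0].astype(np.float32)[None],u[:,1].astype(np.float32)[None],1)[0].tolist())
E
```

```text
[312 181  36  27 840] [329.9 193.7] ((329.5, 194.0), (26.0, 35.0), 90.0) [ 441.8 -344.8   60. ]
eef_pos: [450.1, -347.6, 287.3]
[257 182  34  27 782] [273.7 194.9] ((273.5, 195.0), (26.0, 33.0), 90.0) [ 441.6 -345.8   60. ]
c1.pkl 470 -348 [151, 153, 153, 153, 110, 154, 148, 146, 89, 90, 104, 118, 126, 128, 128, 128, 128, 128, 129, 126, 132, 133, 148, 155, 155, 155, 154, 154, 154, 154, 154]
c1.pkl 510 -351 [154, 154, 152, 150, 114, 153, 152, 102, 86, 90, 104, 121, 128, 128, 128, 128, 129, 129, 128, 131, 124, 133, 143, 155, 155, 154, 154, 153, 155, 153, 153]
c1.pkl 550 -354 [155, 154, 155, 144, 123, 152, 153, 110, 88, 93, 107, 120, 126, 126, 129, 129, 128, 129, 128, 127, 119, 133, 145, 152, 154, 153, 153, 154, 152, 153, 154]
c1.pkl 575 -357 [154, 153, 153, 147, 102, 72, 69, 88, 84, 91, 108, 121, 127, 128, 128, 129, 129, 128, 126, 129, 114, 79, 118, 153, 151, 152, 152, 152, 153, 153, 153]
c1.pkl 595 -358 [153, 152, 154, 147, 118, 132, 115, 86, 88, 107, 122, 133, 139, 147, 153, 152, 153, 152, 149, 144, 136, 122, 118, 153, 153, 153, 154, 154, 153, 154, 155]
c2.pkl 470 -348 [139, 139, 142, 139, 140, 139, 132, 139, 137, 113, 105, 117, 119, 119, 120, 121, 120, 119, 119, 116, 105, 108, 139, 137, 128, 143, 145, 146, 144, 144, 145]
c2.pkl 510 -351 [143, 144, 144, 144, 143, 144, 132, 143, 137, 105, 108, 117, 118, 120, 121, 120, 119, 120, 119, 118, 106, 117, 143, 143, 128, 143, 143, 143, 143, 145, 144]
c2.pkl 550 -354 [144, 143, 144, 145, 143, 142, 130, 141, 140, 106, 110, 117, 120, 118, 120, 119, 120, 120, 118, 120, 104, 115, 145, 144, 139, 143, 144, 142, 143, 143, 142]
c2.pkl 575 -357 [144, 142, 144, 145, 143, 143, 93, 59, 67, 97, 114, 118, 120, 120, 120, 118, 121, 119, 119, 117, 96, 64, 90, 119, 126, 143, 142, 142, 145, 145, 142]
c2.pkl 595 -358 [143, 144, 144, 143, 144, 142, 139, 117, 106, 125, 129, 134, 137, 143, 144, 145, 143, 140, 134, 127, 115, 98, 108, 138, 143, 143, 142, 143, 144, 143, 143]
```

```bash
python3 - <<'E'
from h import *
c,s=pickle.load(open("c2.pkl","rb"))
X1,X2=[pickle.load(open(f,"rb"))[0] for f in("c1.pkl","c2.pkl")]
print("tri blue",tri([(X1,(329.5,193.7)),(X2,(273.5,194.9))]))
print("blue boundary",atz(c,(273.5,181.5),69),"blue end z47..69",atz(c,(273.5,208.5),66))
g=cv2.cvtColor(c["img"],cv2.COLOR_BGR2GRAY)
xs=np.arange(560,640,2.);u=proj(c,[[x,-344-.0838*(x-425),69] for x in xs]).astype(np.float32)
print(list(zip(xs.astype(int).tolist(),cv2.remap(g,u[:,:1],u[:,1:],1)[:,0].tolist())))
E
python3 go.py '[518,-351.8,150]' -4.8
```

```text
tri blue (array([ 440.26112365, -345.38429263,   52.62620724]), [0.09062613347995384, 0.09062613347994378])
blue boundary [ 458.37300948 -347.0620235    69.        ] blue end z47..69 [ 427.05760848 -344.36493305   66.        ]
[(560, 119), (562, 121), (564, 118), (566, 117), (568, 121), (570, 121), (572, 117), (574, 120), (576, 103), (578, 139), (580, 144), (582, 144), (584, 145), (586, 144), (588, 143), (590, 144), (592, 145), (594, 143), (596, 143), (598, 142), (600, 143), (602, 143), (604, 142), (606, 143), (608, 144), (610, 142), (612, 144), (614, 142), (616, 142), (618, 142), (620, 143), (622, 144), (624, 144), (626, 144), (628, 146), (630, 143), (632, 143), (634, 144), (636, 144), (638, 67)]
tcp [ 450.3 -347.2  287.5] shift [ 67.9  -0.9 137.5] turn 0.1 rot [-1.7998e+02  1.0000e-02 -4.7300e+00] F [-0.2 -0.3 -0.4] grip 0.0 op 93.4 t 12.3
```

The column's axis passes through (517.7, -351.8) at yaw -4.8 deg, and the cap boundaries are 119 mm apart, as they should be. Grasping it with the TCP 12 mm above the axis.

```bash
python3 -m crank '[[40,-1,40,0,95],[67.5,-1,80,0,95],[67.5,-1,120,0,95],[67.5,-1,160,0,95],[67.5,-1,195,0,95],[67.5,-1,215,0,95],[67.5,-1,228,0,95],[67.5,-1,228,0,95],[67.5,-1,228,0,95]]'; python3 go.py '[517.7,-351.8,59]' -4.8; python3 -m crank '[[0,0,0,0,34],[0,0,0,0,34],[0,0,0,0,34],[0,0,0,0,34],[0,0,0,0,34],[0,0,0,0,34],[0,0,0,0,34],[0,0,0,0,34],[0,0,0,0,34]]'
```

```text
t: 13.05
eef_pos: [518.2, -352.3, 60.5]
tcp_rot: [3.141, -0.001, -0.082]
ft_force: [0.5, -0.9, 0.5]
opening: 1.003
grip_force: 0.0
tcp [ 518.2 -352.3   60.5] shift [-0.6 -0.5  1.5] turn 0.1 rot [ 1.7997e+02 -3.0000e-02 -4.7100e+00] F [ 0.5 -0.9  0.5] grip 0.0 op 95.4 t 13.05
t: 13.8
eef_pos: [517.6, -350.9, 59.5]
tcp_rot: [-3.138, 0.001, -0.084]
ft_force: [8.0, 27.1, 10.6]
opening: 0.426
grip_force: 13.4
```

```bash
python3 -m crank '[[0,0,0,0,34],[0,0,0,0,34],[0,0,0,0,34]]'
```

```text
t: 14.05
eef_pos: [517.8, -349.5, 59.5]
tcp_rot: [-3.137, 0.002, -0.083]
ft_force: [4.6, 17.9, 7.2]
opening: 0.396
grip_force: 30.0
```

```bash
python3 -m crank '[[0,-2,-10,0,34],[0,-2,-25,0,34],[0,-2,-60,0,34],[0,-2,-100,0,34],[0,-2,-140,0,34],[0,-2,-180,0,34],[0,-2,-200,0,34],[0,-2,-200,0,34],[0,-2,-200,0,34]]'
python3 - <<'E'
from bedm import *
B=bed([564.5,34.3,np.radians(10.7)])
for n,X,Z in(("hover",48,245),("touch",47.8,205),("end",49.2,155)):print(n,np.round(B[1]((X,0,Z)),1))
E
python3 go.py '[611.7,43.2,245]' 10.7
python3 col.py c3.pkl
```

```text
t: 14.8
eef_pos: [517.6, -350.5, 259.6]
tcp_rot: [3.141, -0.001, -0.083]
ft_force: [0.0, 0.5, -4.4]
opening: 0.389
grip_force: 30.0
hover [611.7  43.2 245. ]
touch [611.5  43.2 205. ]
end [612.8  43.4 155. ]
tcp [ 517.6 -350.5  259.6] shift [  61.1 -400.1   14.3] turn -15.5 rot [ 1.7996e+02 -4.0000e-02 -4.7600e+00] F [ 0.   0.5 -4.4] grip 30.0 op 37.0 t 14.8
```

```bash
python3 -m crank '[[3,-20,0,-1,34],[8,-50,0,-2,34],[13,-85,0,-4,34],[18,-120,0,-5,34],[24,-155,0,-6.5,34],[29,-190,0,-8,34],[34,-225,0,-9,34],[40,-260,0,-11,34],[45,-295,0,-12,34],[50,-325,0,-13,34]]' | sed -n 2p;  python3 go.py '[611.7,43.2,245]' 10.7
```

```text
eef_pos: [593.9, -28.5, 256.8]
tcp [593.9 -28.5 256.8] shift [ 28.  -68.4  11.8] turn -2.4 rot [-179.92    0.24    8.32] F [-1.   0.7 -3.7] grip 30.0 op 37.4 t 15.6833
```

```bash
python3 -m crank '[[10,-22,0,-1,34],[20,-46,3,-2.4,34],[28,-62,8,-2.4,34],[28,-68.5,12,-2.4,34],[28,-68.5,12,-2.4,34],[28,-68.5,12,-2.4,34],[28,-68.5,12,-2.4,34]]' | sed -n 2p;  python3 go.py '[611.7,43.2,208]' 10.7
python3 - <<'E'
from bedm import *
from cell import env
S=env.read_camera("scene");B=bed([564.5,34.3,np.radians(10.7)])
hsv=cv2.cvtColor(S["img"],cv2.COLOR_BGR2HSV)
def comp(lo,hi,smin,roi):
    x0,y0,x1,y1=roi;h=hsv[y0:y1,x0:x1];m=((h[...,0]>=lo)&(h[...,0]<=hi)&(h[...,1]>smin)&(h[...,2]>60)).astype(np.uint8)
    n,l,st,ce=cv2.connectedComponentsWithStats(m)
    for k in range(1,n):
        if st[k,4]>25:print(st[k].tolist(),np.round(ce[k]+[x0,y0],1))
print("blue");comp(98,122,120,(200,90,400,240));print("orange");comp(0,14,150,(220,130,340,240))
c=env.read_camera("wrist");h=cv2.cvtColor(c["img"],cv2.COLOR_BGR2HSV);m=((abs(h[...,0].astype(int)-110)<14)&(h[...,1]>120)).astype(np.uint8)
print("wrist blue px",m.sum())
s=env.state();R=Ro.from_euler('xyz',s["tcp_rot"]).as_matrix()
print("pred blue centre",proj(S,s["eef_pos"]+R@[-75,0,12]),"white end",proj(S,s["eef_pos"]+R@[90,0,12]))
E
```

```text
eef_pos: [612.1, 40.0, 246.9]
tcp [612.1  40.  246.9] shift [ 0.2 -3.2 38.9] turn -0.1 rot [1.80e+02 7.00e-02 1.06e+01] F [-0.3  0.6 -2.1] grip 30.0 op 37.4 t 16.2667
blue
orange
[56, 58, 29, 21, 406] [290.6 197.3]
wrist blue px 6
pred blue centre [[292.32509363 154.11654884]] white end [[319.49535604 204.77826231]]
```

```bash
python3 -m crank '[[0,-3.2,10,0,34],[0,-3.2,25,0,34],[0,-3.2,38,0,34],[0,-3.2,38,0,34]]' | sed -n '2p;4p';  python3 go.py '[611.5,43.2,203]' 10.7; python3 -m crank '[[0,0,3,0,34],[0,0,6,0,34],[0,0,8,0,34]]' | sed -n '2p;4p'
```

```text
eef_pos: [610.6, 43.8, 206.7]
ft_force: [-0.2, 0.2, -4.4]
tcp [610.6  43.8 206.7] shift [0.7 0.8 3.7] turn -0.1 rot [-179.95    0.23   10.61] F [-0.2  0.2 -4.4] grip 30.0 op 37.4 t 16.7
eef_pos: [612.0, 44.0, 202.0]
ft_force: [-0.6, -1.3, -1.3]
```

```bash
python3 -m crank '[[0,0,3,0,34],[0,0,6,0,34],[0,0,8,0,34],[0,0,8,0,34]]' | sed -n '2p;4p';  python3 -m crank '[[0,0,3,0,34],[0,0,6,0,34],[0,0,9,0,34],[0,0,9,0,34]]' | sed -n '2p;4p'
cat > wt.py <<'E'
from h import *
from cell import env
# pitch estimate: white-cap/tube edge rows along the axis in the wrist view
c=env.read_camera("wrist");s=env.state();R=Ro.from_euler('xyz',s["tcp_rot"]).as_matrix()
g=cv2.GaussianBlur(cv2.cvtColor(c["img"],cv2.COLOR_BGR2GRAY),(1,1),0);print([int(v) for v in g[20:250:4,270:283].mean(1)])
for ph in(0,10,20,30):
    a=np.array([np.cos(np.radians(ph)),0,-np.sin(np.radians(ph))]);n=np.array([-np.sin(np.radians(ph)),0,-np.cos(np.radians(ph))])
    P=lambda x,r:s["eef_pos"]+R@(np.array([0,0,12])+a*x+n*r)
    print(ph,"cap start",np.round(proj(c,P(60,22))[0],0),"end top",np.round(proj(c,P(90,22))[0],0))
E
python3 wt.py
```

```text
eef_pos: [611.6, 44.1, 193.2]
ft_force: [-3.3, -1.8, -0.5]
eef_pos: [611.8, 44.1, 183.8]
ft_force: [-2.0, -2.0, -1.5]
[164, 164, 163, 164, 164, 164, 164, 164, 160, 164, 163, 163, 159, 106, 108, 157, 157, 156, 156, 156, 156, 155, 155, 155, 155, 155, 155, 155, 155, 155, 155, 155, 155, 154, 154, 154, 136, 135, 135, 135, 136, 135, 135, 135, 136, 135, 135, 135, 135, 135, 135, 135, 135, 134, 134, 134, 134, 134]
0 cap start [272. 140.] end top [272.  61.]
10 cap start [272. 153.] end top [272.  68.]
20 cap start [272. 173.] end top [271.  87.]
30 cap start [272. 199.] end top [271. 119.]
```

Lowering onto the rods is pitching the column up as planned, to about 14 deg at very low force. Continuing.

```bash
python3 -m crank '[[0,0,3,0,34],[0,0,6,0,34],[0,0,9,0,34],[0,0,12,0,34],[0,0,12,0,34]]' | sed -n '2p;4p';  python3 -m crank '[[0,0,3,0,34],[0,0,6,0,34],[0,0,9,0,34],[0,0,9,0,34]]' | sed -n '2p;4p'; python3 wt.py; python3 go.py '[612.8,43.5,155]' 10.7
```

```text
eef_pos: [612.0, 44.2, 172.0]
ft_force: [0.4, -1.4, -0.8]
eef_pos: [611.7, 44.1, 162.9]
ft_force: [0.6, -1.2, -1.4]
[168, 167, 167, 167, 168, 167, 167, 162, 166, 167, 164, 129, 128, 128, 129, 128, 129, 128, 128, 128, 128, 141, 143, 143, 143, 144, 143, 143, 143, 144, 143, 143, 143, 143, 144, 144, 143, 143, 143, 143, 143, 143, 136, 137, 138, 137, 136, 138, 138, 136, 136, 136, 137, 139, 138, 136, 136, 136]
0 cap start [272. 140.] end top [272.  61.]
10 cap start [272. 153.] end top [272.  68.]
20 cap start [272. 173.] end top [271.  87.]
30 cap start [272. 199.] end top [271. 119.]
tcp [611.7  44.1 163.1] shift [1.  0.8 8.1] turn -0.1 rot [-1.800e+02  4.000e-02  1.065e+01] F [-0.8 -1.6 -1.1] grip 30.0 op 37.1 t 18.4667
```

```bash
python3 -m crank '[[0,0,2,0,34],[0,0,4,0,34],[0,0,4,0,34]]' | sed -n '2p;4p';  python3 -m crank '[[0,0,2,0,34],[0,0,2,0,34]]' | sed -n '2p;4p'; python3 -m crank '[[0,0,2,0,34],[0,0,2,0,34]]' | sed -n '2p;4p';python3 wt.py|head -1
```

```text
eef_pos: [611.9, 44.1, 159.2]
ft_force: [-0.0, -1.0, -0.8]
eef_pos: [611.8, 44.1, 157.3]
ft_force: [1.1, -1.8, 0.5]
eef_pos: [611.9, 44.2, 155.9]
ft_force: [-1.1, -0.6, 3.6]
[169, 169, 169, 168, 169, 168, 166, 168, 167, 167, 153, 136, 136, 135, 136, 135, 135, 135, 135, 135, 135, 135, 136, 135, 137, 138, 139, 139, 138, 138, 139, 138, 138, 139, 138, 138, 139, 139, 139, 139, 138, 139, 138, 139, 143, 138, 136, 138, 141, 136, 137, 140, 141, 138, 136, 136, 138, 139]
```

```bash
python3 -m crank '[[0,0,1.5,0,34],[0,0,1.5,0,34]]' | sed -n '2p;4p'; python3 -m crank '[[0,0,1.5,0,34],[0,0,1.5,0,34]]' | sed -n '2p;4p'
```

```text
eef_pos: [612.0, 44.3, 155.6]
ft_force: [-4.5, -0.4, 15.6]
eef_pos: [612.3, 44.3, 155.4]
ft_force: [-7.3, -1.0, 26.1]
```

Seated on both rods. I'll ease the load and slide downhill to the plate.

```bash
python3 -m crank '[[0,0,-2.5,0,34],[-1.7,0,-1.5,0,34],[-3.5,0,-0.5,0,34],[-3.5,0,-0.5,0,34]]' | sed -n '2p;4p'; python3 -m crank '[[-1.7,0,1,0,34],[-3.5,0,2,0,34],[-3.5,0,2,0,34]]' | sed -n '2p;4p';python3 -m crank '[[-1.7,0,1,0,34],[-3.5,0,2,0,34],[-3.5,0,2,0,34]]' | sed -n '2p;4p'
```

```text
eef_pos: [608.7, 43.7, 153.5]
ft_force: [0.6, 0.3, 7.6]
eef_pos: [605.3, 43.1, 151.4]
ft_force: [0.1, 1.7, 7.8]
eef_pos: [603.9, 42.8, 150.6]
ft_force: [7.8, 4.9, 12.0]
```

```bash
python3 -m crank '[[0.8,0,-0.5,0,34],[0.8,0,-0.5,0,38],[0.8,0,-0.5,0,42],[0.8,0,-0.5,0,50],[0.8,0,-0.5,0,95],[0.8,0,-0.5,0,95],[0.8,0,-0.5,0,95],[0.8,0,-0.5,0,95]]'; python3 -m crank '[[0,0,-15,0,95],[0,0,-40,0,95],[0,0,-80,0,95],[0,0,-120,0,95],[0,0,-150,0,95],[0,0,-150,0,95],[0,0,-150,0,95],[0,0,-150,0,95]]'|sed -n '2p;4p'
```

```text
t: 20.93
eef_pos: [602.2, 42.3, 149.3]
tcp_rot: [-3.142, 0.001, 0.186]
ft_force: [0.7, 0.4, 0.4]
opening: 0.732
grip_force: 0.0
eef_pos: [601.9, 42.3, 298.6]
ft_force: [-0.0, 0.3, -1.0]
```

```bash
python3 -m crank '[[-40,0,0,0,95],[-80,0,0,0,95],[-120,0,0,0,95],[-150,0,0,0,95],[-150,0,0,0,95],[-150,0,0,0,95],[-150,0,0,0,95],[-150,0,0,0,95]]'|sed -n '2p'
cat > chk.py <<'E'
from bedm import *
from cell import env
from scipy.optimize import least_squares
B=bed([564.5,34.3,np.radians(10.7)])
c=env.read_camera("wrist");S=env.read_camera("scene");T=env.read_camera("top")
for n,k in(("wrist",c),("scene",S),("top",T)):
    h=cv2.cvtColor(k["img"],cv2.COLOR_BGR2HSV).astype(int)
    for col,m in(("blue",(abs(h[...,0]-110)<14)&(h[...,1]>120)&(h[...,2]>35)),("orange",(h[...,0]<14)&(h[...,1]>150)&(h[...,2]>50))):
        N,l,st,ce=cv2.connectedComponentsWithStats(m.astype(np.uint8))
        for i in range(1,N):
            if st[i,4]>40 and abs(ce[i]-proj(k,B[0]((10,0,70)))[0]).max()<70:print(n,col,st[i].tolist(),np.round(ce[i],1))
    print("  pred blue cap ends top",[np.round(proj(k,B[0]((x,0,93.4)))[0],1).tolist() for x in(4,34)],"sides",[np.round(proj(k,B[0]((19,y,71.4)))[0],1).tolist() for y in(22,-22)],
     "white top",[np.round(proj(k,B[0]((x,0,93.4)))[0],1).tolist() for x in(154,184)])
    print("  plate 85 far/near, 115 far/near",[np.round(proj(k,B[0]((x,0,z)))[0],1).tolist() for z in(85,115) for x in(4,-4)])
g=cv2.cvtColor(c["img"],cv2.COLOR_BGR2GRAY)
P=np.array([B[0]((x,0,93.4)) for x in range(-30,205,4)]);u=proj(c,P).astype(np.float32)
print([(int(x),int(v)) for x,v in zip(range(-30,205,4),cv2.remap(g,u[:,:1],u[:,1:],1)[:,0])])
cv2.imwrite("pics/fin.png",S["img"]);pickle.dump((c,S,T),open("fin.pkl","wb"))
E
python3 chk.py
```

```text
eef_pos: [455.7, 14.7, 298.8]
wrist blue [253, 89, 46, 42, 1187] [275.9 112.3]
wrist orange [290, 102, 21, 28, 332] [303.  118.4]
wrist orange [243, 104, 17, 26, 249] [249.2 118.6]
  pred blue cap ends top [[275.4, 125.6], [275.3, 95.8]] sides [[253.0, 100.5], [297.7, 100.5]] white top [[274.9, -78.7], [274.7, -144.8]]
  plate 85 far/near, 115 far/near [[275.4, 121.2], [275.4, 128.5], [275.3, 137.5], [275.4, 145.0]]
scene blue [284, 187, 19, 20, 121] [289.9 193.4]
scene orange [276, 191, 12, 15, 102] [280.6 198.3]
  pred blue cap ends top [[289.3, 187.1], [293.1, 189.8]] sides [[300.8, 195.1], [283.9, 198.9]] white top [[310.4, 202.4], [315.4, 206.0]]
  plate 85 far/near, 115 far/near [[289.8, 190.3], [288.8, 189.6], [288.1, 178.7], [287.1, 178.0]]
  pred blue cap ends top [[273.9, 225.6], [272.0, 216.5]] sides [[265.1, 219.9], [279.3, 216.9]] white top [[264.3, 178.2], [262.3, 168.1]]
  plate 85 far/near, 115 far/near [[273.6, 224.6], [274.1, 226.9], [274.6, 228.4], [275.1, 230.8]]
[(-30, 51), (-26, 39), (-22, 35), (-18, 38), (-14, 37), (-10, 36), (-6, 36), (-2, 38), (2, 57), (6, 58), (10, 56), (14, 58), (18, 56), (22, 58), (26, 58), (30, 70), (34, 122), (38, 120), (42, 125), (46, 121), (50, 123), (54, 126), (58, 121), (62, 128), (66, 122), (70, 123), (74, 124), (78, 122), (82, 128), (86, 121), (90, 123), (94, 126), (98, 121), (102, 123), (106, 121), (110, 0), (114, 0), (118, 0), (122, 0), (126, 0), (130, 0), (134, 0), (138, 0), (142, 0), (146, 0), (150, 0), (154, 0), (158, 0), (162, 0), (166, 0), (170, 0), (174, 0), (178, 0), (182, 0), (186, 0), (190, 0), (194, 0), (198, 0), (202, 0)]
```

Run:
```python
from h import *
from cell import env
d=pickle.load(open("v0.pkl","rb"));c,S,T=pickle.load(open("fin.pkl","rb"))
D=cv2.absdiff(d["scene"]["img"],S["img"]).max(2)
for n,(x,y) in dict(spare=(418,200),amber=(410,265),clear=(192,290),beaker=(330,165),wrench=(265,180),clamp=(207,180),small=(370,170),big=(415,155)).items():
    print(n,int((D[y-18:y+18,x-14:x+14]>60).sum()))
S2=env.read_camera("scene");print("still",int((cv2.absdiff(S["img"],S2["img"]).max(2)>40).sum()),env.state()["t"])
```

```text
spare 132
amber 0
clear 0
beaker 0
wrench 545
clamp 0
small 0
big 106
still 31 22.4667
```

```bash
python3 - <<'E'
from h import *
from cell import env
c,S,T=pickle.load(open("fin.pkl","rb"));S2=env.read_camera("scene");S3=env.read_camera("scene")
for a,b in((S,S2),(S2,S3)):
    ys,xs=np.where(cv2.absdiff(a["img"],b["img"]).max(2)>40);print(len(xs),np.c_[xs,ys][:12].tolist())
d=pickle.load(open("v0.pkl","rb"))["scene"]
D=cv2.absdiff(d["img"],S3["img"]).max(2)[190:215,385:450]>60;ys,xs=np.where(D);print("spare diff bbox",(xs.min()+385,ys.min()+190,xs.max()+385,ys.max()+190) if len(xs) else 0)
E
python3 chk.py | grep -E "blue \[|orange \["
```

```text
56 [[349, 9], [276, 28], [282, 31], [286, 34], [292, 34], [272, 35], [301, 35], [302, 35], [274, 36], [301, 36], [277, 37], [296, 37]]
26 [[284, 31], [291, 31], [288, 34], [291, 34], [272, 35], [283, 38], [291, 38], [328, 80], [300, 84], [301, 84], [303, 88], [257, 93]]
spare diff bbox (np.int64(396), np.int64(190), np.int64(417), np.int64(197))
wrist blue [253, 88, 46, 42, 1190] [276.1 111.9]
wrist orange [243, 105, 19, 24, 250] [249.2 118.2]
wrist orange [290, 105, 21, 25, 328] [303.  118.7]
scene blue [284, 187, 19, 20, 121] [289.8 193.3]
scene orange [276, 191, 12, 15, 103] [280.6 198.3]
```

The only changes between frames are on the arm, and the column and plate are still. The difference near the spare is just where the stop plate used to stand. Handing in.

```bash
python3 -c "
from cell import env
print(env.job_done())"
```

```text
the job is handed in; nothing more can be done
None
```

The stop plate is home in the slot, leaning slightly downhill in its clearance, and the column lies on both rods with its blue cap against the plate; the job was handed in at about 23 s, and no bystander was seen to move, though the wrench's patch of the last picture differed too much to confirm.

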